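Lay out the dissecting instruments by length

ROBOT

A 6-joint arm with a two-finger parallel gripper is mounted at the origin on the work surface. World frame = base frame: x ahead of the robot, y to its left, z up, the work surface at z = 0. Lengths are in m, angles in degrees, forces in N, time in s.
With the tool pointing down it reaches from about 0.375 to 0.9 m from the base axis. Payload 3.1 kg.
Tool frame: the origin (TCP) lies at the very end of the fingers, on their centre line; the grasp point (between the pads) lies 19 mm behind it; z points along the fingers, y is the line along which they close (so a half turn about z gives the same grasp; the last joint's range is limited). The gripper opens to 87 mm and grips with 3 to 60 N. Pads are 19 mm wide; open, the fingers measure 117 mm over their backs; the gripper's body (75 mm by 190 mm) begins 51 mm behind the grasp point.
Start: joints at [-83.108, 30.224, 82.088, -0, 67.689, -10.227], TCP at [0.184, -0.597, 0.223] pointing down, gripper open.
Joint ranges: [-176.69, 176.69], [-43.24, 126.21], [12.49, 139.97], [-82, 262], [0, 151.66], [-163.58, 163.58]. Speed limits (degrees/s): [159.86, 159.86, 180, 180, 180, 180].

INTERFACE

Orientations are given as a 3x3 rotation matrix whose columns are the frame's x, y, z axes.
In Python, from rig import * gives the robot as it stands.
- The arm moves only by the tool jog_arm, never from a script. Its arguments are lists of equal length, an entry for each row: "delta_pos": the shift along the world's x, y, z in cm, a list of three; "turn": the turn about the world's z in degrees; "grip": the closure, from 0 (fully open) to 1 (shut). In form: {"delta_pos": [[x, y, z], ...], "turn": [turn, ...], "grip": [grip, ...]}. A call has 1 to 12 rows; each row is the pose to reach, as a shift and turn from the pose commanded when the call began; what a row does not reach only later rows make up. A row lasts 1/8 s, in which the tool goes at most 62.5 mm and 10.7 degrees, less where a joint would pass 70% of its speed; a pose out of reach is approached as far as the arm can. A call with a gripper value outside its range is refused whole. The fingers move at their own pace and stop on an object; the grip force is fixed at half the most. Time passes only in rows, so rows that repeat a pose let the fingers close. It gives the time, the measured TCP pose, the force, the opening and the grip force at its end, in the units of the state.
- read_state(): the state, without advancing time (a new reading comes with each control period).
- capture(name): name is "side" or "top" or "wrist"; returns a dict with "color" (400x640x3 uint8, blue, green, red), "fovy" (degrees; the focal length in pixels is half the picture's height over the tangent of half this angle, whatever the lens; pixels are square), "cx", "cy" (the principal point, pixels), "camera_from_world" (4x4, takes a point from world to camera coordinates). Camera axes: x right, y up, looking along -z (the intrinsics and any distortion apply to the point x, -y, -z); pixel columns grow to the right and rows downward; lengths in m; the calibration is good to about 2 mm. A picture is of the moment at which its call begins. There is no depth.
- hand_in(): hands the job in; it is judged then, once.
The state is a dict: "time_s": time; "joint_positions": joint angles; "qvel": joint speeds; "tau": joint torques, N m; "position": TCP position; "tcp_rot": TCP orientation; "force": force on the tool from outside, world axes, zero at the start; "moment": the same for the moment, N m; "opening": opening from 0.0 (shut) to 1.0 (fully open); "grasp_force": force on a finger pad.
Only numpy, scipy, OpenCV 4.12 (cv2) and the standard library are available. Lean on these libraries where they do the work, as an engineer would, in place of code of your own. Each camera call takes 0.05 s, during which the arm holds its last target. There are 200 camera calls.

TASK

Take the four dissecting instruments out of the metal tray and lay them in the four slots of the wooden rest, one to a slot, in order of length, with the shortest in the slot nearest the small amber jar and the longest at the other end. Each should lie flat along its slot between the blocks with its middle on the line; either end may point either way. Leave the jar where it stands, and let go of everything.

Things in the scene. Friction and masses are not known exactly. Their poses are not given: they have to be found in the camera images.
- forceps: Steel forceps, the shortest instrument: 110 mm long, 10 mm thick, two narrow legs joined as one rigid piece, 13 mm wide over both at mid-length, tapering to the tip; grip across both legs at mid-length. Lies flat; origin at mid-length and mid-thickness (5 mm above its underside), x along its length towards the working tip. Starts in the tray, roughly along the tray's y.
- scalpel: Scalpel, the second shortest: 135 mm long, flat grey plastic handle 10 mm wide and 10 mm thick from 67 mm behind the origin to 24 mm ahead of it, then a thin flat blade. Lies flat; origin at mid-length and mid-thickness (5 mm above its underside), x along its length towards the working tip. Starts in the tray, roughly along the tray's y.
- needle: Teasing needle, the second longest: 160 mm long, pale wooden handle 10 mm wide and 10 mm thick from 80 mm behind the origin to 25 mm ahead of it, then a thin steel needle. Lies flat; origin at mid-length and mid-thickness (5 mm above its underside), x along its length towards the working tip. Starts in the tray, roughly along the tray's y.
- spatula: Spatula, the longest: 185 mm long, black plastic handle 12 mm wide and 10 mm thick from 92 mm behind the origin to 22 mm ahead of it, then a thin steel shaft and a flat paddle. Lies flat; origin at mid-length and mid-thickness (5 mm above its underside), x along its length towards the working tip. Starts in the tray, roughly along the tray's y.
- slot_a: Slot at one end of the instrument rest, a fixed brown wooden plate 330 x 130 mm, top face 8 mm above the table, with four equal slots side by side: a, b, c, d, 70 mm apart along its length. A slot is a pale strip, 29 mm wide, between dark wooden blocks. Origin: slot centre on the plate's top face; x along the row, y along the slot. An instrument lies along y, its middle at the origin.
- slot_b: Second slot in the row, axes and origin as slot_a. Every slot has two pairs of blocks, dark, 9 mm high and 10 mm long (y), at y = +40 and -40 mm, leaving 30 mm free between them in x and filling the 40 mm between one slot and the next; the middle of the slot has none.
- slot_c: Third slot in the row, like slot_a and slot_b. A thin dark line along the whole row marks the middle of the slots (y = 0).
- slot_d: Fourth slot in the row, at the other end from slot_a; like slot_a and slot_b.
- jar: Small loose amber glass jar with a white lid, 42 mm across and 62 mm high, standing on the table just off one end of the wooden rest, about 95 mm from the centre of the end slot (beyond either slot_a or slot_d; a low white dish of pins stands off the other end). Origin at the centre of its underside.
- tray: Fixed shallow metal tray, 400 mm (x) by 260 mm (y), walls 38 mm high and 5 mm thick, inner floor 5 mm above the table, lined in white. Origin at the centre of its underside. A small loose cork block (24 x 40 x 18 mm high) also lies in it, in the same row as the instruments; their neighbouring centres are about 65 mm apart along the tray's x.
Mind the look-alikes: they are no part of the job. What is shaped like the forceps but green or yellow is not meant.

How it is judged:
By the outcome, as a careful person would: the job done as asked, in the order asked, and still so for the second after the job is handed in, with the robot touching nothing.
It also fails if it takes over 99 s, if anything falls off the work surface, if the arm or the gripper's body presses on something with over 40 N, if the wrist force passes 120 N, or if a joint passes its speed limit or range.

## Working session

There is one attempt and no reset: what is moved stays moved. The work goes in short steps, Python scripts to look and compute and a tool call to move; the robot and the scene stay as the last step left them, time stands still between calls to the robot, and variables do not carry over. Pictures are saved under pics/ and viewed, at most 14 in all, crops included, and the job is handed in when it is done.

Besides the shell and the picture viewer there is one more tool, called by a JSON object that holds its "name" and its "arguments", one argument or row to a line. jog_arm: Moves the arm, as the interface text tells. Its arguments: {"type":"object","properties":{"delta_pos":{"type":"array"},"turn":{"type":"array"},"grip":{"type":"array"}},"required":["delta_pos","turn","grip"]}

```bash
mkdir -p pics && ls
python3 - <<'E'
from rig import *
import cv2
for n in ("top","side"):
    c=capture(n); cv2.imwrite(f"pics/{n}0.png",c["color"]); print(n,c["fovy"],c["cx"],c["cy"],[k for k in c],c["camera_from_world"].round(3).tolist() if hasattr(c["camera_from_world"],'round') else c["camera_from_world"])
s=read_state(); print(s["time_s"],s["position"],s["tcp_rot"])
E
```

```text
pics
top 50.50277338168162 315.4043086465904 199.4927820772005 ['color', 'fovy', 'cx', 'cy', 'camera_from_world'] [[0.022, -1.0, 0.015, -0.136], [0.997, 0.023, 0.071, -0.458], [-0.071, 0.014, 0.997, -1.14], [0.0, 0.0, 0.0, 1.0]]
side 51.632969262588105 324.14550003809967 199.31920640540054 ['color', 'fovy', 'cx', 'cy', 'camera_from_world'] [[0.852, -0.523, 0.015, -0.461], [0.364, 0.614, 0.701, -0.147], [-0.375, -0.592, 0.713, -1.161], [0.0, 0.0, 0.0, 1.0]]
0.1 [ 0.18392719 -0.59664011  0.22166938] [[ 9.55692011e-01  2.94368326e-01 -2.61199440e-04]
 [ 2.94368272e-01 -9.55690132e-01  1.92172239e-03]
 [ 3.16068475e-04 -1.91346357e-03 -9.99998119e-01]]
```

View pics/top0.png

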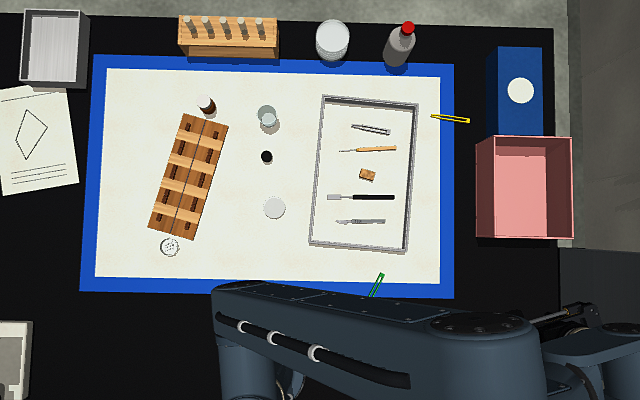

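View pics/side0.png

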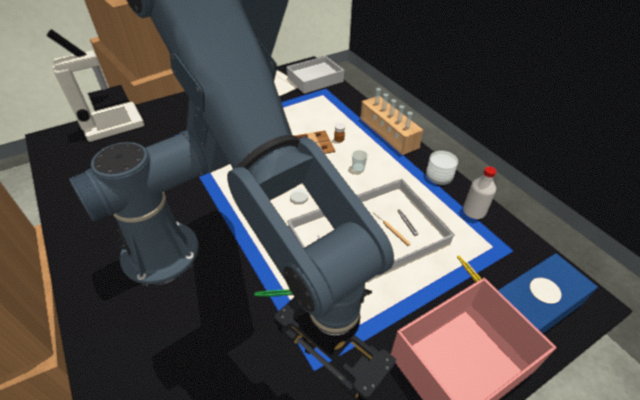

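The top view shows the rest (centre ~(188,178)), the amber jar at (206,105) and the pin dish at (170,246).

Candidates:
- Forceps: steel (371,130), in the tray. Not yellow (450,118) or green (377,285).
- Needle: (370,149).
- Spatula: (360,197).
- Scalpel: (360,221).
- Cork: (367,175), to be left alone.
- Jar: amber (206,105). The black-topped one at (266,157) and the glass at (267,116) are not it.

I'll check these in a close crop.

```bash
cat > h.py <<'E'
from rig import *
import cv2, numpy as np
def w2p(c,P):
    P=np.atleast_2d(P); M=np.array(c["camera_from_world"]); f=200/np.tan(np.radians(c["fovy"]/2))
    q=P@M[:3,:3].T+M[:3,3]; return np.c_[c["cx"]+f*q[:,0]/-q[:,2], c["cy"]-f*q[:,1]/-q[:,2]]
def p2w(c,uv,z):
    uv=np.atleast_2d(uv).astype(float); M=np.array(c["camera_from_world"]); f=200/np.tan(np.radians(c["fovy"]/2))
    d=np.c_[(uv[:,0]-c["cx"])/f,-(uv[:,1]-c["cy"])/f,-np.ones(len(uv))]@M[:3,:3]
    o=-M[:3,:3].T@M[:3,3]; return o+d*((z-o[2])/d[:,2])[:,None]
E
python3 - <<'E'
from h import *
c=capture("top"); im=c["color"]
a=cv2.resize(im[85:260,300:425],None,fx=3.2,fy=3.2,interpolation=cv2.INTER_CUBIC)
b=cv2.resize(im[85:260,140:265],None,fx=3.2,fy=3.2,interpolation=cv2.INTER_CUBIC)
cv2.imwrite("pics/crop1.png",np.hstack([b,a])[:, :800])
E
```

```text
(no output)
```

View pics/crop1.png

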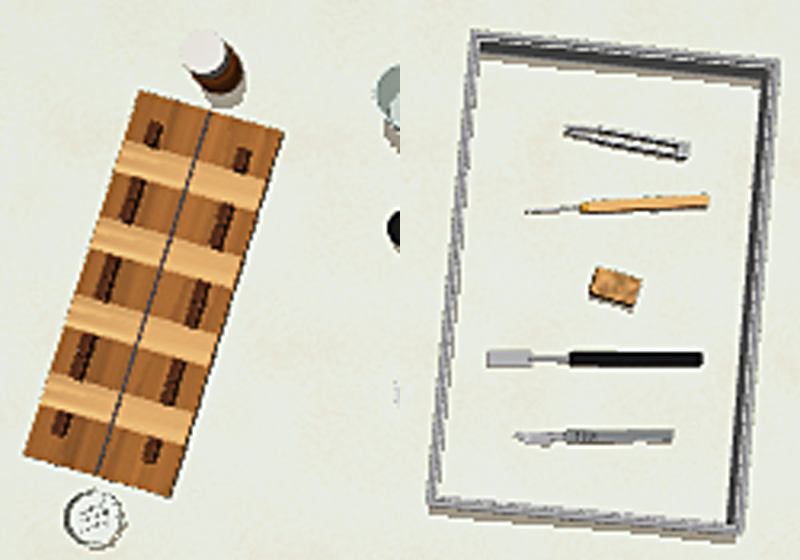

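Run:
```python
from h import *
c=capture("top")
L=lambda p:np.array(p,float)/3.2+[140,85]
R=lambda p:(np.array(p,float)-[400,0])/3.2+[300,85]
for n,a in dict(forceps=[(565,131),(690,152)],needle=[(525,212),(709,200)],spatula=[(487,358),(703,358)],scalpel=[(514,436),(673,435)]).items():
    w=p2w(c,R(a),.012); d=w[0]-w[1]
    print(n,w.mean(0).round(4),"len",np.linalg.norm(d).round(4),"ang(tip)",np.degrees(np.arctan2(d[1],d[0])).round(1))
print("cork",p2w(c,R([(613,285)]),.02).round(4))
t=p2w(c,R([(473,30),(779,62),(738,540),(430,510)]),.038);print("tray",t.round(3).tolist(),[np.linalg.norm(t[i]-t[i-1]).round(3) for i in range(4)])
k=p2w(c,L([(138,90),(285,131),(171,497),(24,455)]),.008)
print("rest",k.mean(0).round(4),[np.linalg.norm(k[i]-k[i-1]).round(4) for i in range(4)])
l=p2w(c,L([(209,112),(98,472)]),.008);e=l[0]-l[1];print("line",np.linalg.norm(e),np.degrees(np.arctan2(e[1],e[0])),l.mean(0))
e=(k[0]+k[1]-k[2]-k[3])[:2];e/=np.linalg.norm(e);print("row dir",np.degrees(np.arctan2(e[1],e[0])))
for i in range(4): 
  s=k.mean(0)[:2]+e*(105-70*i)/1000;print("slot from jar",i,s.round(4), w2p(c,[[*s,.008]]).round(1))
print("jar",p2w(c,L([(206,55)]),.062).round(4))
```

```text
forceps [ 0.6605 -0.2759  0.012 ] len 0.1102 ang(tip) 81.8
needle [ 0.6036 -0.2676  0.012 ] len 0.1601 ang(tip) 95.2
spatula [ 0.4712 -0.2504  0.012 ] len 0.1858 ang(tip) 91.3
scalpel [ 0.4047 -0.2501  0.012 ] len 0.1362 ang(tip) 91.6
cork [[ 0.5336 -0.2639  0.02  ]]
tray [[0.747, -0.139, 0.038], [0.726, -0.401, 0.038], [0.32, -0.369, 0.038], [0.339, -0.112, 0.038]] [np.float64(0.409), np.float64(0.263), np.float64(0.408), np.float64(0.258)]
rest [0.5178 0.225  0.008 ] [np.float64(0.3287), np.float64(0.1326), np.float64(0.3293), np.float64(0.1302)]
line 0.3237825310636671 -14.568145798911635 [0.51884372 0.22587931 0.008     ]
row dir -14.759165265655827
slot from jar 0 [0.6194 0.1982] [[199.8 139.8]]
slot from jar 1 [0.5517 0.2161] [[192.2 163.9]]
slot from jar 2 [0.484  0.2339] [[184.7 188.2]]
slot from jar 3 [0.4163 0.2517] [[177.  212.7]]
jar [[0.7097 0.1759 0.062 ]]
```

The measured lengths (110/160/186/136 mm), the rest (329x131) and the tray (~404x258 inside its rim lines) all match the description. First I'll move above the forceps.

{"name": "jog_arm", "arguments": {
  "delta_pos": [
    [47.6,32.1,-7.0],
    [47.6,32.1,-7.0],
    [47.6,32.1,-7.0],
    [47.6,32.1,-7.0],
    [47.6,32.1,-7.0],
    [47.6,32.1,-7.0],
    [47.6,32.1,-7.0],
    [47.6,32.1,-7.0],
    [47.6,32.1,-7.0],
    [47.6,32.1,-7.0],
    [47.6,32.1,-7.0],
    [47.6,32.1,-7.0]
  ],
  "turn": [65,65,65,65,65,65,65,65,65,65,65,65],
  "grip": [0.5,0.5,0.5,0.5,0.5,0.5,0.5,0.5,0.5,0.5,0.5,0.5]
}}

```text
time_s: 1.7
position: [0.6586, -0.2775, 0.1526]
tcp_rot: [[0.139, 0.99, -0.001], [0.99, -0.139, -0.0], [-0.0, -0.001, -1.0]]
force: [1.0, 1.4, 0.0]
opening: 0.499
grasp_force: 0.0
```

Run:
```python
from h import *
c=capture("wrist"); im=c["color"].copy(); s=read_state(); R=np.array(s["tcp_rot"])
print(s["time_s"],s["position"].round(4),np.degrees(np.arctan2(R[1,0],R[0,0])).round(2),s["opening"],s["qvel"].round(2),c["fovy"])
for w in ([.6605,-.2759,.015],[.6036,-.2676,.015]): print(w2p(c,[w]))
for p in w2p(c,[[.6605,-.2759,.015],[.6605,-.2759,.015]+.055*np.array([np.cos(np.radians(81.8)),np.sin(np.radians(81.8)),0])]): cv2.circle(im,tuple(int(x) for x in p),3,(0,0,255),1)
cv2.imwrite("pics/w1.png",im)
```

```text
1.75 [ 0.6586 -0.2779  0.1528] 82.0 0.5009476642401326 [-0.44 -0.24 -0.05  0.18 -0.03  0.12] 65.58321512429296
[[315.41603969 185.05356691]]
[[257.14226556 184.66129502]]
```

View pics/w1.png

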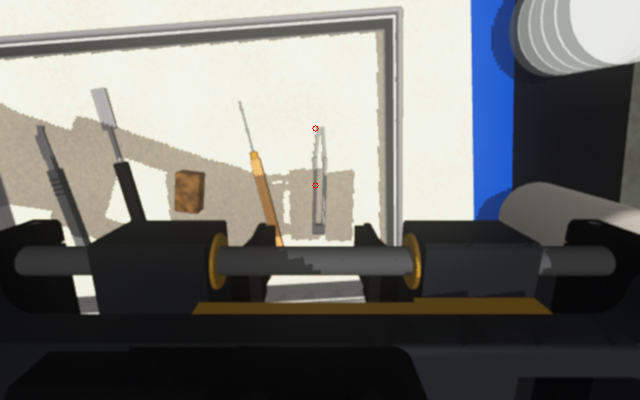

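The wrist view shows the forceps centred at (319,181), 3-4 px (about 3 mm) from the predicted (315,185). It lies between the fingers and no look-alike is near, so I'll descend with a 2 mm correction.

{"name": "jog_arm", "arguments": {
  "delta_pos": [
    [0.2,0.1,-5],
    [0.2,0.1,-10],
    [0.2,0.1,-13],
    [0.2,0.1,-14.3],
    [0.2,0.1,-14.3],
    [0.2,0.1,-14.3]
  ],
  "turn": [0,0,0,0,0,0],
  "grip": [0.5,0.5,0.5,0.5,0.5,0.5]
}}

```text
time_s: 2.5
position: [0.663, -0.2765, 0.0115]
tcp_rot: [[0.138, 0.99, 0.003], [0.99, -0.138, -0.002], [-0.001, 0.003, -1.0]]
force: [-0.9, -0.0, -0.7]
opening: 0.498
grasp_force: 0.0
```

{"name": "jog_arm", "arguments": {
  "delta_pos": [
    [0,0,-0.3],
    [0,0,-0.3],
    [0,0,-0.3],
    [0,0,-0.3],
    [0,0,-0.3],
    [0,0,-0.3],
    [0,0,-0.3],
    [0,0,-0.3]
  ],
  "turn": [0,0,0,0,0,0,0,0],
  "grip": [0.5,0.5,1,1,1,1,1,1]
}}

```text
time_s: 3.5
position: [0.662, -0.2752, 0.0065]
tcp_rot: [[0.137, 0.991, 0.0], [0.991, -0.137, 0.0], [0.0, 0.0, -1.0]]
force: [-0.0, -0.2, -0.2]
opening: 0.146
grasp_force: 30.0
```

The opening of 12.7 mm matches the forceps' 13 mm, so it's held. Next I'll lift and carry it to the jar-end slot.

{"name": "jog_arm", "arguments": {
  "delta_pos": [
    [0,0,5],
    [0,0,10],
    [-0.5,5,14],
    [-4.2,47.4,14],
    [-4.2,47.4,14],
    [-4.2,47.4,14],
    [-4.2,47.4,14],
    [-4.2,47.4,14],
    [-4.2,47.4,14],
    [-4.2,47.4,14],
    [-4.2,47.4,14],
    [-4.2,47.4,14]
  ],
  "turn": [0,0,0,-6.7,-6.7,-6.7,-6.7,-6.7,-6.7,-6.7,-6.7,-6.7],
  "grip": [1,1,1,1,1,1,1,1,1,1,1,1]
}}

```text
time_s: 5.0
position: [0.6198, 0.1986, 0.1465]
tcp_rot: [[0.251, 0.968, -0.0], [0.968, -0.251, -0.001], [-0.001, -0.0, -1.0]]
force: [0.0, 0.0, -0.3]
opening: 0.149
grasp_force: 30.0
```

Run:
```python
from h import *
c=capture("wrist"); im=c["color"].copy(); s=read_state(); R=np.array(s["tcp_rot"])
print(s["time_s"],s["position"].round(4),np.degrees(np.arctan2(R[1,0],R[0,0])).round(2),s["opening"])
e=np.array([np.cos(np.radians(-14.7)),np.sin(np.radians(-14.7)),0]);n=np.array([-e[1],e[0],0])
for i in range(4):
    for k in (-.065,0,.065):
        p=w2p(c,[np.array([.5178,.225,.008])+e*(.105-.07*i)+n*k])[0]; cv2.circle(im,tuple(int(x) for x in p),3,(0,0,255),1)
cv2.imwrite("pics/w2.png",im)
```

```text
5.05 [0.6201 0.1977 0.1465] 75.38 0.1443724803156232
```

View pics/w2.png

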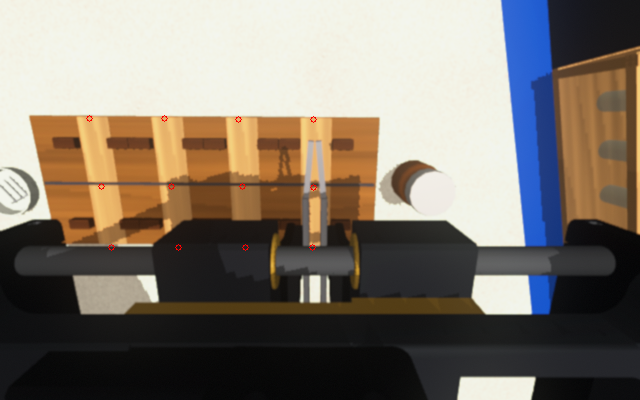

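The wrist view shows the slot-0 strip at column 316 and the line at row 185, each 2-3 px from the marks. The forceps is aligned over the slot and the jar is clear at (425,190). I'll lower it, open, and rise.

{"name": "jog_arm", "arguments": {
  "delta_pos": [
    [0.1,0.1,-5],
    [0.1,0.1,-10],
    [0.1,0.1,-12.5],
    [0.1,0.1,-13.4],
    [0.1,0.1,-13.6],
    [0.1,0.1,-13.6],
    [0.1,0.1,-13.6],
    [0.1,0.1,-13.6],
    [0.1,0.1,-13.6],
    [0.1,0.1,-12],
    [0.1,0.1,-8],
    [0.1,0.1,0]
  ],
  "turn": [0,0,0,0,0,0,0,0,0,0,0,0],
  "grip": [1,1,1,1,1,1,0.5,0.5,0.5,0.5,0.5,0.5]
}}

```text
time_s: 6.55
position: [0.6196, 0.1995, 0.1292]
tcp_rot: [[0.252, 0.968, -0.004], [0.968, -0.252, -0.001], [-0.002, -0.004, -1.0]]
force: [0.9, -0.1, 0.1]
opening: 0.497
grasp_force: 0.0
```

{"name": "jog_arm", "arguments": {
  "delta_pos": [
    [-21.5,-44.9,0],
    [-21.5,-44.9,0],
    [-21.5,-44.9,0],
    [-21.5,-44.9,0],
    [-21.5,-44.9,0],
    [-21.5,-44.9,0],
    [-21.5,-44.9,0],
    [-21.5,-44.9,0],
    [-21.5,-44.9,0],
    [-21.5,-44.9,0],
    [-21.5,-44.9,0],
    [-21.5,-44.9,0]
  ],
  "turn": [16,16,16,16,16,16,16,16,16,16,16,16],
  "grip": [0.5,0.5,0.5,0.5,0.5,0.5,0.5,0.5,0.5,0.5,0.5,0.5]
}}

```text
time_s: 8.05
position: [0.4066, -0.2478, 0.1292]
tcp_rot: [[-0.028, 1.0, -0.0], [1.0, 0.028, 0.0], [0.0, -0.0, -1.0]]
force: [0.7, -0.6, -0.5]
opening: 0.501
grasp_force: 0.0
```

Run:
```python
from h import *
c=capture("wrist"); im=c["color"].copy(); s=read_state(); R=np.array(s["tcp_rot"])
print(s["time_s"],s["position"].round(4),np.degrees(np.arctan2(R[1,0],R[0,0])).round(2),s["opening"])
for p in w2p(c,[[.406,-.249,.01],[.404,-.181,.01],[.4727,-.249,.01]]): cv2.circle(im,tuple(int(x) for x in p),3,(0,0,255),1)
t=capture("top")["color"]
t=cv2.resize(t[85:260,140:265],None,fx=2.6,fy=2.6,interpolation=cv2.INTER_CUBIC)
im=im[60:340,80:540]; o=np.zeros((455,785,3),np.uint8);o[:280,:460]=im;o[:455,460:785]=t
cv2.imwrite("pics/w3.png",o)
```

```text
8.1 [ 0.4065 -0.248   0.1291] 91.56 0.4999833450096231
```

View pics/w3.png

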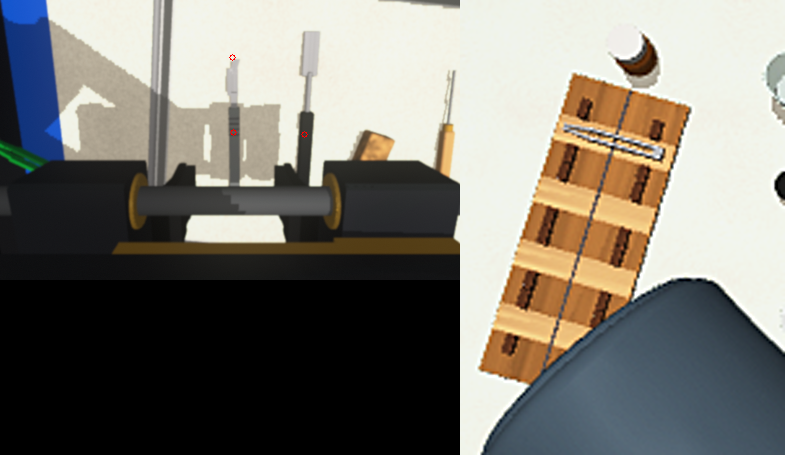

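The left panel shows the scalpel under the jaws, with its middle at the mark (233,132). The right panel shows the forceps in the jar-end slot, its middle (614,140) on the dark line. I'll grasp the scalpel next. The commanded z is now 0.129, because the last lift row was cut short.

{"name": "jog_arm", "arguments": {
  "delta_pos": [
    [0,0,-5],
    [0,0,-9.5],
    [0,0,-11.7],
    [0,0,-12.2],
    [0,0,-12.2],
    [0,0,-12.2],
    [0,0,-12.2],
    [0,0,-12.2],
    [0,0,-12.2],
    [0,0,-12.2]
  ],
  "turn": [0,0,0,0,0,0,0,0,0,0],
  "grip": [0.5,0.5,0.5,0.5,0.5,1,1,1,1,1]
}}

```text
time_s: 9.4
position: [0.4061, -0.2494, 0.0073]
tcp_rot: [[-0.025, 1.0, 0.0], [1.0, 0.025, -0.0], [-0.0, 0.0, -1.0]]
force: [-0.1, -0.2, 2.5]
opening: 0.109
grasp_force: 30.0
```

{"name": "jog_arm", "arguments": {
  "delta_pos": [
    [0,0,5],
    [0,0,10],
    [1.5,5,13],
    [14.7,46.7,13],
    [14.7,46.7,13],
    [14.7,46.7,13],
    [14.7,46.7,13],
    [14.7,46.7,13],
    [14.7,46.7,13],
    [14.7,46.7,13],
    [14.7,46.7,13],
    [14.7,46.7,13]
  ],
  "turn": [0,0,0,-16.2,-16.2,-16.2,-16.2,-16.2,-16.2,-16.2,-16.2,-16.2],
  "grip": [1,1,1,1,1,1,1,1,1,1,1,1]
}}

```text
time_s: 10.9
position: [0.5522, 0.2179, 0.1365]
tcp_rot: [[0.254, 0.967, -0.002], [0.967, -0.254, -0.001], [-0.001, -0.001, -1.0]]
force: [-0.8, -0.2, -0.2]
opening: 0.109
grasp_force: 30.0
```

{"name": "jog_arm", "arguments": {
  "delta_pos": [
    [0.1,0,-5],
    [0.1,0,-10],
    [0.1,0,-12],
    [0.1,0,-12.6],
    [0.1,0,-12.6],
    [0.1,0,-12.6],
    [0.1,0,-12.6],
    [0.1,0,-12.6],
    [0.1,0,-12.6],
    [0.1,0,-11],
    [0.1,0,-6],
    [0.1,0,0]
  ],
  "turn": [0,0,0,0,0,0,0,0,0,0,0,0],
  "grip": [1,1,1,1,1,1,0.5,0.5,0.5,0.5,0.5,0.5]
}}

```text
time_s: 12.4
position: [0.5533, 0.2176, 0.1383]
tcp_rot: [[0.255, 0.967, -0.002], [0.967, -0.255, -0.0], [-0.001, -0.002, -1.0]]
force: [0.2, -0.1, 0.4]
opening: 0.498
grasp_force: 0.0
```

{"name": "jog_arm", "arguments": {
  "delta_pos": [
    [5.2,-48.4,0],
    [5.2,-48.4,0],
    [5.2,-48.4,0],
    [5.2,-48.4,0],
    [5.2,-48.4,0],
    [5.2,-48.4,0],
    [5.2,-48.4,0],
    [5.2,-48.4,0],
    [5.2,-48.4,0],
    [5.2,-48.4,0],
    [5.2,-48.4,0],
    [5.2,-48.4,0]
  ],
  "turn": [19.9,19.9,19.9,19.9,19.9,19.9,19.9,19.9,19.9,19.9,19.9,19.9],
  "grip": [0.5,0.5,0.5,0.5,0.5,0.5,0.5,0.5,0.5,0.5,0.5,0.5]
}}

```text
time_s: 13.9
position: [0.6061, -0.2646, 0.1373]
tcp_rot: [[-0.091, 0.996, -0.0], [0.996, 0.091, 0.0], [0.0, -0.0, -1.0]]
force: [-0.3, -1.0, -0.3]
opening: 0.503
grasp_force: 0.0
```

Run:
```python
from h import *
c=capture("wrist"); im=c["color"].copy(); s=read_state(); R=np.array(s["tcp_rot"])
print(s["time_s"],s["position"].round(4),np.degrees(np.arctan2(R[1,0],R[0,0])).round(2),s["opening"])
m=np.array([.605,-.2664,.01]);d=np.array([np.cos(np.radians(95.2)),np.sin(np.radians(95.2)),0])
for p in w2p(c,[m,m+.025*d,m+.08*d]): cv2.circle(im,tuple(int(x) for x in p),3,(0,0,255),1)
t=capture("top")["color"]
t=cv2.resize(t[85:260,140:265],None,fx=2.6,fy=2.6,interpolation=cv2.INTER_CUBIC)
im=im[60:340,80:540]; o=np.zeros((455,785,3),np.uint8);o[:280,:460]=im;o[:455,460:785]=t
cv2.imwrite("pics/w4.png",o)
```

```text
13.95 [ 0.6061 -0.2649  0.1373] 95.22 0.49404942926136575
```

View pics/w4.png

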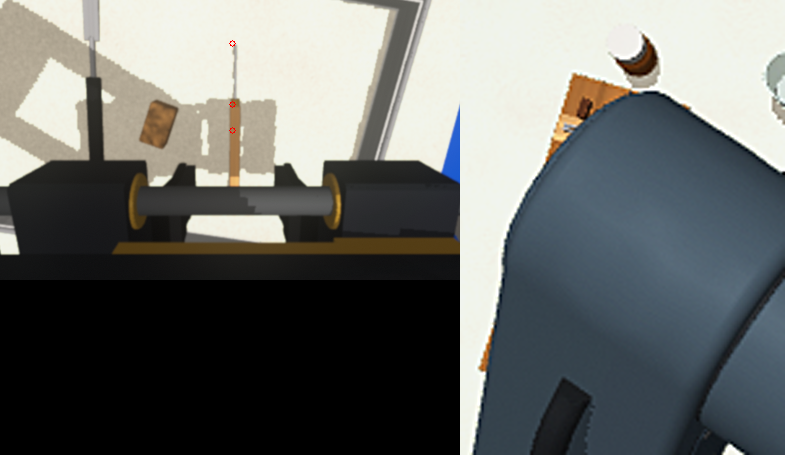

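In the wrist view, the needle's handle-steel joint is at (235,98) against the predicted (232,104), and its tip is near (235,44). It is aligned and the cork is clear, so I'll grasp with a 1 mm shift. The arm hides the rest in the top view.

{"name": "jog_arm", "arguments": {
  "delta_pos": [
    [0.1,0.1,-5],
    [0.1,0.1,-10],
    [0.1,0.1,-12.4],
    [0.1,0.1,-13],
    [0.1,0.1,-13],
    [0.1,0.1,-13],
    [0.1,0.1,-13],
    [0.1,0.1,-13],
    [0.1,0.1,-13],
    [0.1,0.1,-13]
  ],
  "turn": [0,0,0,0,0,0,0,0,0,0],
  "grip": [0.5,0.5,0.5,0.5,0.5,1,1,1,1,1]
}}

```text
time_s: 15.25
position: [0.6071, -0.2654, 0.0073]
tcp_rot: [[-0.089, 0.996, 0.0], [0.996, 0.089, -0.0], [-0.0, 0.0, -1.0]]
force: [-1.0, -0.7, 1.8]
opening: 0.112
grasp_force: 30.0
```

{"name": "jog_arm", "arguments": {
  "delta_pos": [
    [0,0,5],
    [0,0,10],
    [-1.3,5,13],
    [-12.1,50.1,13],
    [-12.1,50.1,13],
    [-12.1,50.1,13],
    [-12.1,50.1,13],
    [-12.1,50.1,13],
    [-12.1,50.1,13],
    [-12.1,50.1,13],
    [-12.1,50.1,13],
    [-12.1,50.1,13]
  ],
  "turn": [0,0,0,-19.9,-19.9,-19.9,-19.9,-19.9,-19.9,-19.9,-19.9,-19.9],
  "grip": [1,1,1,1,1,1,1,1,1,1,1,1]
}}

```text
time_s: 16.75
position: [0.4851, 0.2375, 0.137]
tcp_rot: [[0.251, 0.968, 0.0], [0.968, -0.251, 0.0], [0.0, 0.0, -1.0]]
force: [-0.1, -0.5, 0.5]
opening: 0.109
grasp_force: 30.0
```

{"name": "jog_arm", "arguments": {
  "delta_pos": [
    [0.1,0,-5],
    [0.1,0,-10],
    [0.1,0,-12],
    [0.1,0,-12.6],
    [0.1,0,-12.6],
    [0.1,0,-12.6],
    [0.1,0,-12.6],
    [0.1,0,-12.6],
    [0.1,0,-12.6],
    [0.1,0,-11],
    [0.1,0,-6],
    [0.1,0,0]
  ],
  "turn": [0,0,0,0,0,0,0,0,0,0,0,0],
  "grip": [1,1,1,1,1,1,0.5,0.5,0.5,0.5,0.5,0.5]
}}

```text
time_s: 18.25
position: [0.4862, 0.2355, 0.1384]
tcp_rot: [[0.255, 0.967, -0.002], [0.967, -0.255, -0.001], [-0.001, -0.002, -1.0]]
force: [1.0, 0.2, 0.5]
opening: 0.497
grasp_force: 0.0
```

{"name": "jog_arm", "arguments": {
  "delta_pos": [
    [-1.4,-48.5,0],
    [-1.4,-48.5,0],
    [-1.4,-48.5,0],
    [-1.4,-48.5,0],
    [-1.4,-48.5,0],
    [-1.4,-48.5,0],
    [-1.4,-48.5,0],
    [-1.4,-48.5,0],
    [-1.4,-48.5,0],
    [-1.4,-48.5,0],
    [-1.4,-48.5,0],
    [-1.4,-48.5,0]
  ],
  "turn": [16,16,16,16,16,16,16,16,16,16,16,16],
  "grip": [0.5,0.5,0.5,0.5,0.5,0.5,0.5,0.5,0.5,0.5,0.5,0.5]
}}

```text
time_s: 19.75
position: [0.473, -0.2477, 0.1372]
tcp_rot: [[-0.023, 1.0, -0.0], [1.0, 0.023, 0.0], [0.0, -0.0, -1.0]]
force: [-0.5, -0.4, 0.2]
opening: 0.501
grasp_force: 0.0
```

Run:
```python
from h import *
c=capture("wrist"); im=c["color"].copy(); s=read_state(); R=np.array(s["tcp_rot"])
print(s["time_s"],s["position"].round(4),np.degrees(np.arctan2(R[1,0],R[0,0])).round(2),s["opening"])
m=np.array([.4727,-.249,.01]);d=np.array([np.cos(np.radians(91.3)),np.sin(np.radians(91.3)),0])
for p in w2p(c,[m,m+.022*d,m+.0925*d]): cv2.circle(im,tuple(int(x) for x in p),3,(0,0,255),1)
t=capture("top")["color"]
t=cv2.resize(t[85:260,140:265],None,fx=2.6,fy=2.6,interpolation=cv2.INTER_CUBIC)
im=im[60:340,80:540]; o=np.zeros((455,785,3),np.uint8);o[:280,:460]=im;o[:455,460:785]=t
cv2.imwrite("pics/w5.png",o)
```

```text
19.8 [ 0.4731 -0.248   0.1372] 91.33 0.5015850471719144
```

View pics/w5.png

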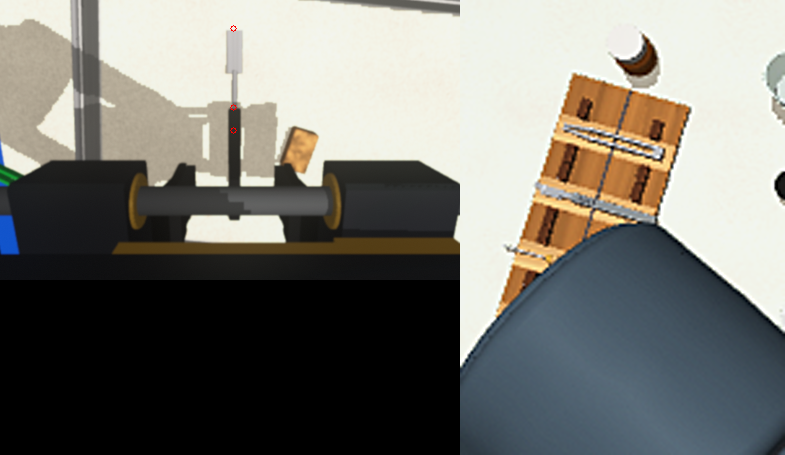

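The spatula is aligned: its tip is at (233,29) and its handle joint at (233,105), 1-2 px from the marks. The cork's near corner (283,165) is close to the right finger, so I'll narrow the jaws before descending. In the top view the forceps and scalpel sit on the line.

{"name": "jog_arm", "arguments": {
  "delta_pos": [
    [0,0,-4],
    [0,0,-8],
    [0,0,-11],
    [0,0,-12.5],
    [0,0,-13],
    [0,0,-13],
    [0,0,-13],
    [0,0,-13],
    [0,0,-13],
    [0,0,-13],
    [0,0,-13]
  ],
  "turn": [0,0,0,0,0,0,0,0,0,0,0],
  "grip": [0.65,0.65,0.65,0.65,0.65,0.65,1,1,1,1,1]
}}

```text
time_s: 21.22
position: [0.4733, -0.2495, 0.0077]
tcp_rot: [[-0.021, 1.0, 0.001], [1.0, 0.021, -0.001], [-0.001, 0.001, -1.0]]
force: [-1.2, 0.2, 5.8]
opening: 0.132
grasp_force: 30.0
```

{"name": "jog_arm", "arguments": {
  "delta_pos": [
    [0,0,5],
    [0,0,10],
    [-0.6,5,13],
    [-5.5,50.3,13],
    [-5.5,50.3,13],
    [-5.5,50.3,13],
    [-5.5,50.3,13],
    [-5.5,50.3,13],
    [-5.5,50.3,13],
    [-5.5,50.3,13],
    [-5.5,50.3,13],
    [-5.5,50.3,13]
  ],
  "turn": [0,0,0,-16,-16,-16,-16,-16,-16,-16,-16,-16],
  "grip": [1,1,1,1,1,1,1,1,1,1,1,1]
}}

```text
time_s: 22.72
position: [0.4173, 0.2552, 0.1368]
tcp_rot: [[0.251, 0.968, -0.0], [0.968, -0.251, -0.0], [-0.0, -0.0, -1.0]]
force: [0.1, -0.0, -0.9]
opening: 0.134
grasp_force: 30.0
```

{"name": "jog_arm", "arguments": {
  "delta_pos": [
    [0.1,0,-5],
    [0.1,0,-10],
    [0.1,0,-12],
    [0.1,0,-12.6],
    [0.1,0,-12.6],
    [0.1,0,-12.6],
    [0.1,0,-12.6],
    [0.1,0,-12.6],
    [0.1,0,-12.6],
    [0.1,0,-11],
    [0.1,0,-6],
    [0.1,0,0]
  ],
  "turn": [0,0,0,0,0,0,0,0,0,0,0,0],
  "grip": [1,1,1,1,1,1,0.5,0.5,0.5,0.5,0.5,0.5]
}}

```text
time_s: 24.22
position: [0.4182, 0.2535, 0.1384]
tcp_rot: [[0.255, 0.967, -0.002], [0.967, -0.255, -0.001], [-0.001, -0.002, -1.0]]
force: [0.6, 0.5, -0.1]
opening: 0.494
grasp_force: 0.0
```

{"name": "jog_arm", "arguments": {
  "delta_pos": [
    [0,-30,10],
    [0,-60,10],
    [0,-60,10],
    [0,-60,10],
    [0,-60,10],
    [0,-60,10],
    [0,-60,10],
    [0,-60,10],
    [0,-60,10],
    [0,-60,10],
    [0,-60,10],
    [0,-60,10]
  ],
  "turn": [0,0,0,0,0,0,0,0,0,0,0,0],
  "grip": [0.5,0.5,0.5,0.5,0.5,0.5,0.5,0.5,0.5,0.5,0.5,0.5]
}}

```text
time_s: 25.72
position: [0.4184, -0.3452, 0.2373]
tcp_rot: [[0.255, 0.967, -0.001], [0.967, -0.255, 0.001], [0.001, -0.001, -1.0]]
force: [-0.8, 1.3, -0.1]
opening: 0.501
grasp_force: 0.0
```

Run:
```python
from h import *
s=read_state(); print(s["time_s"],s["position"].round(3))
t=capture("top")["color"]
cv2.imwrite("pics/t6.png",cv2.resize(t[85:265,130:270],None,fx=3.3,fy=3.3,interpolation=cv2.INTER_CUBIC))
```

```text
25.725 [ 0.418 -0.345  0.237]
```

View pics/t6.png

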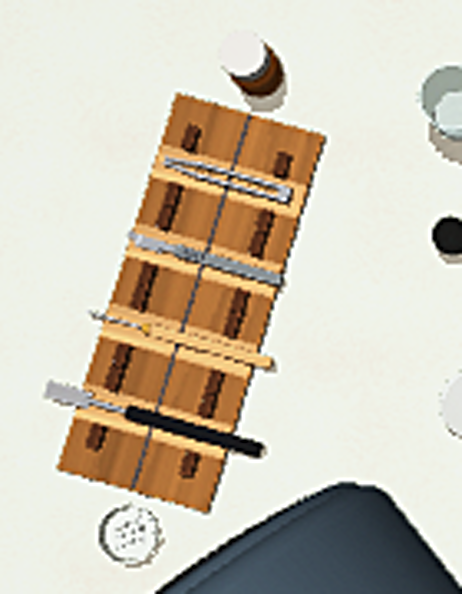

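All four lie flat in their slots between the blocks, shortest to longest from the jar. Their midpoints, (227,178), (207,260), (183,339) and (154,419), are within about 2 mm of the line. The jar stands as before, and the gripper is empty and clear.

```bash
python3 -c "
from rig import *
print(hand_in())"
```

```text
the job is handed in; nothing more can be done
None
```

The job is handed in: forceps, scalpel, needle and spatula lie in that order from the jar, one to a slot, each with its middle within about 2 mm of the line in the last picture; the jar is unmoved and the gripper is empty.

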